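# Vent the extraction manifold and hold its lid level over the basin

### The arm

A 7-joint arm with a two-finger parallel gripper is mounted at the origin on the work surface. World frame = base frame: x ahead of the robot, y to its left, z up, the work surface at z = 0. Lengths are in m, angles in degrees, forces in N, time in s.
With the tool pointing down it reaches from about 0.4 to 0.925 m from the base axis. Payload 5.6 kg.
Tool frame: the origin (TCP) lies at the very end of the fingers, on their centre line; the grasp point (between the pads) lies 19 mm behind it; z points along the fingers, x is the direction in which the jaws open and shut, and the axes are right-handed (so a half turn about z gives the same grasp; the last joint's range is limited). The gripper opens to 85 mm and grips with 20 to 120 N. Pads are 22 mm wide; open, the fingers measure 114 mm over their backs; the gripper's body (76 mm by 85 mm) begins 54 mm behind the grasp point. The pads swing forward as they close: fully open they stand 13 mm farther back than shut.
Start: joints at [69.271, 26.786, -0.665, 91.828, 0.344, 61.387, -3.226], TCP at [0.204, -0.617, 0.231] pointing down, gripper open.
Joint ranges: [-144.91, 144.91], [-17.63, 115.5], [-89.93, 88.59], [15.96, 139.68], [-74.01, 254.01], [8.47, 105.57], [-167.45, 167.45]. Speed limits (degrees/s): [147.25, 147.25, 180, 180, 180, 180, 180].

### API

Orientations are given as a 3x3 rotation matrix whose columns are the frame's x, y, z axes.
In Python, from rig import manip gives the robot as it stands. The module is installed in compiled form; this text tells all that it offers.
- The arm moves only by the tool drive_tool, never from a script. Its argument "series" is a list of rows, each a list of 7 numbers: the shift along the tool's x, y, z normalised to -1 to 1, where 1 is 250 mm, then the turn, a rotation vector about the tool's x, y, z normalised to -1 to 1, where 1 is 2 pi rad, then the opening in per cent of the stroke, from 0 (shut) to 100 (fully open). A call has 1 to 10 rows; each row shifts and turns the pose as measured when the row begins, along the tool's axes as they then stand; what a row does not reach is not made up. A row lasts 1/12 s, in which the tool goes at most 41.7 mm and 7.16 degrees, less where a joint would pass 70% of its speed; a pose out of reach is approached as far as the arm can. A call with a number of a shift or a turn outside -1 to 1 is refused whole. A call with a gripper value outside its range is refused whole. The fingers move at their own pace and stop on an object; "force" is the grip in N (left out, the last holds). Time passes only in rows, so rows that do not move let the fingers close. It gives the time, the measured TCP pose, the force and the opening at its end, in the units of the state.
- manip.observe(): the state, without advancing time (a new reading comes with each control period).
- manip.read_camera(name): name is "scene" or "side" or "wrist"; returns a dict with "frame" (420x560x3 uint8, blue, green, red), "fovy" (degrees; the focal length in pixels is half the picture's height over the tangent of half this angle, whatever the lens; pixels are square), "cx", "cy" (the principal point, pixels), "k1" (the pictures are not rectified: a ray, as slopes to the right and down, at radius r is drawn at 1 + k1 r^2 times it, then the intrinsics apply), "cam_to_world" (4x4, takes a point from camera to world coordinates); the wrist camera has in their place "mount" (4x4, takes a point from camera to tool coordinates, whose origin is the TCP and whose axes are the tool frame's). Camera axes: x right, y up, looking along -z (the intrinsics and any distortion apply to the point x, -y, -z); pixel columns grow to the right and rows downward; lengths in m; the calibration is good to about 2 mm. A picture is of the moment at which its call begins: read the wrist's pose just before it. There is no depth.
- manip.close_job(): hands the job in, once; it reports no verdict.
Trained networks look in the newest picture that a camera, given by its name, has taken for a name from the list of things; names that differ only in an ending like _2 or _b are one class to them, and where a whole thing is asked for, a point or a joint stands for the part that bears it (a point fixed in the world has none). Each returns a list of dicts, best first, with "score" (0 to 1); they miss things now and then, are a little off and sometimes report something else, mostly with a low value. They report only what shows in the picture. A call takes as long as a camera call.
- manip.spot_in(camera, label): "position" ([column, row] as shares, 0 to 1, of the picture: columns of its width, rows of its height, amid what is visible of it).
- manip.tip_of(camera, label): "position" ([column, row] as shares, 0 to 1, of the picture: columns of its width, rows of its height: a listed point, or the origin of a listed thing).
The state is a dict: "time": time; "joint_positions": joint angles; "joint_vel": joint speeds; "tau": joint torques, N m; "ee_pos": TCP position; "orientation": TCP orientation; "wrist_force": force on the tool from outside, world axes, zero at the start; "wrist_torque": the same for the moment, N m; "width": opening from 0.0 (shut) to 1.0 (fully open).
Only numpy, scipy, OpenCV 4.12 (cv2) and the standard library are available. Lean on these libraries where they do the work, as an engineer would, in place of code of your own. Each camera call takes 0.05 s, during which the arm holds its last target. There are 200 camera calls.

### The job

The extraction run is finished: first turn the valve lever on the end of the glass basin until it points squarely along the open vent stub, to let the vacuum off, and leave it there. Then take the heavy-ended lid by its lift rail at its balance point, lift it straight up without tipping it, and finish still holding it, steady and level, squarely over the basin with its underside about ten centimetres above the rim, so that I can change the tubes; do not disturb the glassware and other things around.

Things in the scene. Friction and masses are not known exactly. Their poses are not given: they have to be found in the camera images.
- basin: Clear glass basin fixed to the bench: open box 230 mm (its x) by 94 mm (its y), walls 6 mm, flat rim 90 mm above the bench, inside it short tubes whose mouths are 56 mm above the bench. Origin: centre of its underside, on the bench; z up. A brass three-way valve stands beyond its -x end, its vertical axis 180 mm from the origin.
- lid: Loose white lid lying on the rim, 0.65 to 0.95 kg. Origin: centre of the plate's underside (on the rim, 90 mm above the bench); x along, y across, z up, parallel to the basin's axes at the start. Plate 236 x 100 x 14 mm; below it a 6 mm deep skirt (4 mm free all round inside the basin) and tips reaching 26 mm below the underside. Ten ports with low stopcocks, tops 32 mm above the underside.
- lid_rail (a point): Middle of the lid's lift rail, 60 mm above the lid's underside over the lid's origin. Straight round steel bar 12 mm thick along lid x from -70 to +70 mm, on a post at each end, free all round between the posts. The lid's +x end is heavy: the balance point lies under the rail 36 mm from this point towards lid +x (the end with reservoirs and gauge), 30 mm above the underside.
- lid_gauge (a point): Top of the round steel gauge (33 mm wide) on the lid's heavy end: at lid x = 101 mm, y = 0, 73 mm above the underside. Beside it stand two filled white reservoirs, 31 mm wide, at lid x = 85 mm, y = +-32 mm, their tops 95 mm above the underside. All are fast to the lid.
- lever (a joint): Angle of the valve lever about its vertical axis, rad: 0 points along the vacuum pipe (basin -y), 1.571 along the vent stub (basin -x), 3.142 along the hexagon plug (basin +y); it grows clockwise seen from above. Stops only at 0 and 3.142. It turns stiffly (0.1 N m, about 2 N at the sleeve) and stays where it is left.
- lever_hinge (a point): Point on the lever's axis at the height of its arm, 132 mm above the bench. Below it is the valve body, 36 mm wide, top 102 mm above the bench, a thin stem above that. Its three ports lie 84 mm above the bench: vacuum pipe towards basin -y (bends down into the bench 66 mm out), vent stub towards basin -x, hexagon plug towards basin +y.
- lever_grip (a point): Middle of the lever's black sleeve, 58 mm from its axis, 132 mm above the bench. The sleeve is 52 mm long (30 to 82 mm from the axis), 14 mm wide, 12 mm high, with 33 mm of free height below it over the ports.
- vent_end (a point): Open end of the ribbed vent stub, 84 mm above the bench, 56 mm from the valve's axis towards basin -x; stub 13 mm thick, ribs 17 mm.
- vial_a: Glass vial with white cap, 28 mm wide, 50 mm high, on the robot's side of the basin; origin under its centre. Leave alone.
- vial_b: Second vial, the same size, on the robot's side of the basin, nearer the valve. Leave alone.
- beaker: Glass beaker 68 mm wide, 85 mm high, beyond the basin; origin under its centre. Leave alone.
- reagent: Glass reagent bottle with blue cap, 70 mm wide, 145 mm high, beyond the basin; origin under its centre. Leave alone.
- pipette: Hand pipette lying on the bench left of the basin, about 260 mm long, 26 mm high; origin under its middle. Leave alone.
- tube_rack: Orange tube rack, 85 x 205 x 50 mm, right of the basin; origin under its centre. Leave alone.
- tub: White plastic tub with lid, 110 mm wide, 128 mm high, left beyond the basin; origin under its centre. Leave alone.

How it is judged:
By the outcome, as a careful person would: the job done as asked, in the order asked, and still so for the second after the job is handed in, while the arm keeps its last pose, push and grip.
It also fails if it takes over 51 s, if anything falls off the work surface, if the arm or the gripper's body presses on something with over 40 N, if the wrist force passes 120 N, or if a joint passes its speed limit or range.

## Working session

There is one attempt and no reset: what is moved stays moved. The work goes in short steps, Python scripts to look and compute and a tool call to move; the robot and the scene stay as the last step left them, time stands still between calls to the robot, and variables do not carry over. Pictures are saved under pics/ and viewed, about 8 in all and at most 12, crops included, and the job is handed in when it is done.

Besides the shell and the picture viewer there is one more tool, called after "Request:" as name([rows], argument=value, ...), one row to a line, values as JSON. drive_tool: Moves the arm, as the interface text tells. Its arguments: {"type":"object","properties":{"series":{"type":"array"},"force":{"type":"number"}},"required":["series"]}

```bash
mkdir -p pics; cat > h.py <<'E'
import numpy as np, cv2
from rig import manip
def K(c):
    h=c["frame"].shape[0]; f=h/2/np.tan(np.radians(c["fovy"])/2); return f
def c2w(c,s=None):
    if "cam_to_world" in c: return np.array(c["cam_to_world"])
    T=np.eye(4);T[:3,:3]=np.array(s["orientation"]);T[:3,3]=s["ee_pos"]; return T@np.array(c["mount"])
def cam(name):
    s=manip.observe(); c=manip.read_camera(name); c["T"]=c2w(c,s); return c
def ray(c,px):
    f=K(c); d=np.array([(px[0]-c["cx"])/f,(px[1]-c["cy"])/f]); u=d.copy()
    for _ in range(30): u=d/(1+c["k1"]*(u@u))
    v=c["T"][:3,:3]@np.array([u[0],-u[1],-1.]); return c["T"][:3,3],v/np.linalg.norm(v)
def proj(c,P):
    q=np.linalg.inv(c["T"])@np.append(P,1); u=np.array([q[0],-q[1]])/-q[2]
    return u*(1+c["k1"]*(u@u))*K(c)+[c["cx"],c["cy"]]
def atz(c,px,z):
    o,v=ray(c,px); return o+v*(z-o[2])/v[2]
def tri(l):
    A=np.zeros((3,3));b=np.zeros(3)
    for o,v in l:
        M=np.eye(3)-np.outer(v,v);A+=M;b+=M@o
    p=np.linalg.solve(A,b); return p,[float(np.linalg.norm((np.eye(3)-np.outer(v,v))@(p-o))) for o,v in l]
def tip(name,lab,c):
    r=manip.tip_of(name,lab); h,w=c["frame"].shape[:2]
    return [(np.array(x["position"])*[w,h],x["score"]) for x in r]
E
python3 - <<'E'
from h import *
np.set_printoptions(precision=3,suppress=True)
Z=dict(basin=0,lid=.09,lid_rail=.15,lid_gauge=.163,lever_hinge=.132,lever_grip=.132,vent_end=.084,vial_a=0,vial_b=0,beaker=0,reagent=0,tub=0,tube_rack=0,pipette=0)
R={}
for n in ["scene","side"]:
    c=cam(n); cv2.imwrite(f"pics/{n}0.png",c["frame"])
    print(n,c["T"][:3,3],c["fovy"],c["k1"])
    for l in Z:
        for p,s in tip(n,l,c)[:2]:
            print(n,l,p,round(s,2),atz(c,p,Z[l])); R.setdefault(l,[]).append((n,ray(c,p),s))
for l in R:
    b={}
    for n,r,s in R[l]: b.setdefault(n,r)
    if len(b)==2: print(l,*tri(list(b.values())))
print(manip.observe())
E
```

```text
scene [ 1.482 -0.246  0.824] 51.63702696188721 -0.13390938865157245
scene basin [307.72  240.492] 0.85 [0.519 0.056 0.   ]
scene basin [315.504 269.514] 0.64 [ 0.646  0.042 -0.   ]
scene lid [305.928 212.604] 0.96 [0.5   0.053 0.09 ]
scene lid_rail [308.28  196.014] 0.6 [0.505 0.057 0.15 ]
scene lid_rail [305.928 214.494] 0.6 [0.589 0.026 0.15 ]
scene lid_gauge [339.024 181.314] 0.94 [0.47  0.16  0.163]
scene lever_hinge [248.696 215.586] 0.54 [ 0.534 -0.119  0.132]
scene lever_grip [240.688 229.11 ] 0.48 [ 0.588 -0.149  0.132]
scene vent_end [230.384 234.318] 0.97 [ 0.543 -0.174  0.084]
scene beaker [341.32  255.402] 0.87 [0.607 0.131 0.   ]
scene reagent [316.288 272.286] 0.59 [0.657 0.041 0.   ]
scene tub [424.816 245.406] 0.82 [0.625 0.39  0.   ]
scene tub [339.024 259.308] 0.71 [0.621 0.119 0.   ]
scene tube_rack [136.416 281.19 ] 0.66 [ 0.582 -0.444  0.   ]
scene pipette [387.52  198.408] 0.94 [0.365 0.386 0.   ]
side [-0.006  1.067  0.837] 42.99246143430121 -0.13668594475059045
side basin [283.696 257.712] 0.7 [0.511 0.037 0.   ]
side lid [280.504 229.992] 0.78 [0.516 0.042 0.
[... 1893 characters left out ...]
8411655]
tube_rack [ 0.601 -0.435  0.006] [0.010337566594007835, 0.010337566594007797]
pipette [0.368 0.381 0.005] [0.0029507722381909517, 0.002950772238191236]
{'time': 1.5, 'joint_positions': array([69.27 , 26.788, -0.665, 91.829,  0.345, 61.387, -3.226]), 'joint_vel': array([-0.036,  0.065, -0.018,  0.011,  0.046,  0.079, -0.106]), 'tau': array([ -0.   , -53.223,   0.021, -25.163,   0.011,   0.001,  -0.   ]), 'ee_pos': array([ 0.204, -0.617,  0.231]), 'orientation': array([[ 0.313, -0.95 , -0.   ],
       [-0.95 , -0.313, -0.   ],
       [-0.   ,  0.   , -1.   ]]), 'wrist_force': array([ 0.132, -0.272,  0.355]), 'wrist_torque': array([ 0.019, -0.045, -0.003]), 'width': 1.0024194165094773}
```

View images.

View pics/scene0.png

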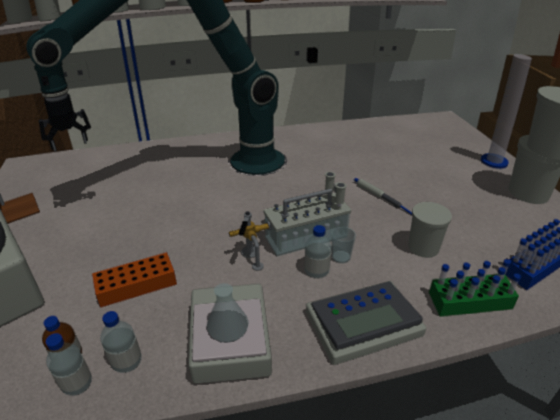

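View pics/side0.png

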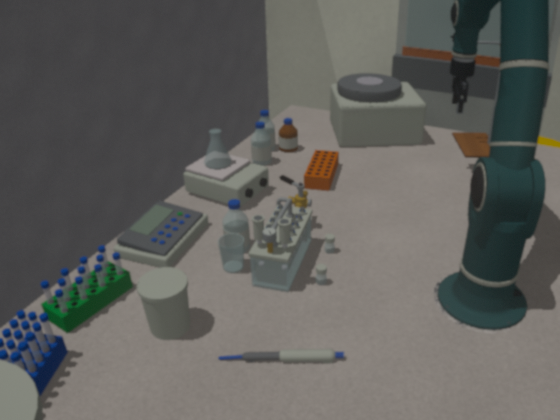

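```bash
python3 - <<'E'
from h import *
np.set_printoptions(precision=3,suppress=True)
c=cam("wrist"); print(c["mount"],c["fovy"],c["cx"],c["cy"],c["k1"])
E
```

```text
[[ 1.     0.    -0.     0.   ]
 [ 0.    -0.954 -0.301 -0.076]
 [-0.     0.301 -0.954 -0.142]
 [ 0.     0.     0.     1.   ]] 70.11060928398612 278.15090299598984 214.84364357132733 -0.04737239403872785
```

```bash
cat >> h.py <<'E'
def plan(pos,yaw,n,g,start=None):
    "equal rows to world pos, tool-down with yaw of tool x (deg)"
    from scipy.spatial.transform import Rotation as Ro
    s=manip.observe(); R=np.array(s["orientation"]); p=np.array(s["ee_pos"])
    if start: p=np.array(start[0]); R=None; y=np.radians(start[1]); R=np.array([[np.cos(y),np.sin(y),0],[np.sin(y),-np.cos(y),0],[0,0,-1]])
    y=np.radians(yaw); G=np.array([[np.cos(y),np.sin(y),0],[np.sin(y),-np.cos(y),0],[0,0,-1.]])
    w=Ro.from_matrix(R.T@G).as_rotvec()/n; d=(np.array(pos)-p)/n
    for i in range(n):
        t=R.T@d/.25; print([round(float(x),3) for x in t]+[round(float(x),4) for x in w/2/np.pi]+[g],end=",\n")
        R=R@Ro.from_rotvec(w).as_matrix()
E
python3 -c "
from h import *
plan([.5,0,.36],35,20,60)"
```

```text
[-0.099, -0.095, -0.026, 0.0, 0.0, -0.0148, 60],
[-0.089, -0.104, -0.026, 0.0, 0.0, -0.0148, 60],
[-0.079, -0.112, -0.026, 0.0, 0.0, -0.0148, 60],
[-0.069, -0.118, -0.026, 0.0, 0.0, -0.0148, 60],
[-0.057, -0.124, -0.026, 0.0, 0.0, -0.0148, 60],
[-0.046, -0.129, -0.026, 0.0, 0.0, -0.0148, 60],
[-0.033, -0.133, -0.026, 0.0, 0.0, -0.0148, 60],
[-0.021, -0.135, -0.026, 0.0, 0.0, -0.0148, 60],
[-0.008, -0.137, -0.026, 0.0, 0.0, -0.0148, 60],
[0.005, -0.137, -0.026, 0.0, 0.0, -0.0148, 60],
[0.017, -0.136, -0.026, 0.0, 0.0, -0.0148, 60],
[0.03, -0.134, -0.026, 0.0, 0.0, -0.0148, 60],
[0.042, -0.13, -0.026, 0.0, 0.0, -0.0148, 60],
[0.054, -0.126, -0.026, 0.0, 0.0, -0.0148, 60],
[0.066, -0.12, -0.026, 0.0, 0.0, -0.0148, 60],
[0.076, -0.114, -0.026, 0.0, 0.0, -0.0148, 60],
[0.087, -0.106, -0.026, 0.0, 0.0, -0.0148, 60],
[0.096, -0.097, -0.026, 0.0, 0.0, -0.0148, 60],
[0.105, -0.088, -0.026, 0.0, 0.0, -0.0148, 60],
[0.113, -0.078, -0.026, 0.0, 0.0, -0.0148, 60],
```

Request:
drive_tool([
  [-0.1,-0.095,-0.03,0,0,-0.015,60],
  [-0.09,-0.105,-0.03,0,0,-0.015,60],
  [-0.08,-0.11,-0.03,0,0,-0.015,60],
  [-0.07,-0.12,-0.03,0,0,-0.015,60],
  [-0.06,-0.125,-0.03,0,0,-0.015,60],
  [-0.045,-0.13,-0.03,0,0,-0.015,60],
  [-0.03,-0.133,-0.03,0,0,-0.015,60],
  [-0.02,-0.135,-0.03,0,0,-0.015,60],
  [-0.01,-0.137,-0.03,0,0,-0.015,60],
  [0.005,-0.137,-0.03,0,0,-0.015,60],
])

```text
time: 2.38
ee_pos: [0.3457, -0.2978, 0.3056]
orientation: [[0.961, -0.277, -0.005], [-0.277, -0.961, -0.003], [-0.004, 0.004, -1.0]]
wrist_force: [0.6, -0.6, 0.3]
width: 0.603
```

Request:
drive_tool([
  [0.017,-0.136,-0.025,0,0,-0.015,60],
  [0.03,-0.134,-0.025,0,0,-0.015,60],
  [0.042,-0.13,-0.025,0,0,-0.015,60],
  [0.054,-0.126,-0.025,0,0,-0.015,60],
  [0.066,-0.12,-0.02,0,0,-0.015,60],
  [0.076,-0.114,-0.02,0,0,-0.015,60],
  [0.087,-0.106,-0.02,0,0,-0.015,60],
  [0.096,-0.097,-0.02,0,0,-0.01,60],
  [0.08,-0.06,0,0,0,0,60],
  [0,0,0,0,0,0,60],
])

```text
time: 3.22
ee_pos: [0.4651, 0.0007, 0.3567]
orientation: [[0.881, 0.473, 0.007], [0.473, -0.881, -0.009], [0.002, 0.011, -1.0]]
wrist_force: [-0.1, 0.7, -0.3]
width: 0.599
```

```bash
cat > look.py <<'E'
from h import *
import sys
np.set_printoptions(precision=4,suppress=True)
Z=dict(lid=.09,lid_rail=.15,lid_gauge=.163,lever_hinge=.132,lever_grip=.132,vent_end=.084)
s=manip.observe(); print(s["time"],s["ee_pos"],np.degrees(np.arctan2(s["orientation"][1,0],s["orientation"][0,0])),s["joint_positions"])
c=cam("wrist"); cv2.imwrite(f"pics/{sys.argv[1]}.png",c["frame"]); np.save("T.npy",c["T"])
for l in sys.argv[2:] or Z:
    for p,sc in tip("wrist",l,c)[:2]: print(l,p,round(sc,2),atz(c,p,Z[l]))
E
python3 look.py w1
```

```text
3.2167 [0.4651 0.0007 0.3567] 28.21947943279805 [ 34.1345   4.7421 -40.3892 105.5371   3.8485  70.5186  20.7973]
lid [322.224 151.914] 0.57 [0.501  0.0584 0.09  ]
lid_rail [328.608 161.406] 0.57 [0.5022 0.0541 0.15  ]
lid_gauge [368.2  69.3] 0.78 [0.4867 0.1556 0.163 ]
lid_gauge [321.216 154.392] 0.16 [0.4882 0.0574 0.163 ]
lever_hinge [281.12  280.518] 0.91 [ 0.5333 -0.1187  0.132 ]
lever_grip [302.624 308.196] 0.93 [ 0.5822 -0.1441  0.132 ]
lever_grip [279.776 281.904] 0.59 [ 0.5327 -0.1215  0.132 ]
vent_end [267.792 297.402] 0.63 [ 0.5431 -0.1806  0.084 ]
vent_end [277.872 282.702] 0.35 [ 0.5446 -0.1492  0.084 ]
```

View pics/w1.png

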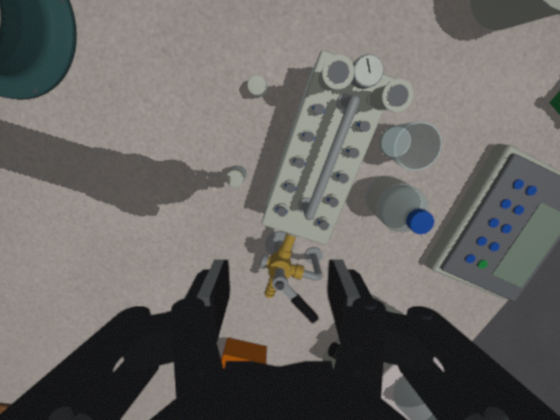

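```bash
python3 - <<'E'
from h import *
np.set_printoptions(precision=4,suppress=True)
c=dict(frame=np.zeros((420,560,3)),fovy=70.11060928398612,cx=278.15,cy=214.84,k1=-.04737,T=np.load("T.npy"))
a=atz(c,[312,215],.15);b=atz(c,[351,99],.15);print(a,b,np.linalg.norm(a-b),(a+b)/2,np.degrees(np.arctan2(*(b-a)[1::-1])))
plan([.575,-.14,.22],62.6,8,55)
E
```

```text
[ 0.5181 -0.0115  0.15  ] [0.4887 0.1244 0.15  ] 0.1390604758684983 [0.5034 0.0565 0.15  ] 102.19142353695047
[0.018, 0.084, 0.069, 0.0002, 0.0001, -0.0122, 55],
[0.012, 0.086, 0.069, 0.0002, 0.0001, -0.0122, 55],
[0.005, 0.086, 0.069, 0.0002, 0.0001, -0.0122, 55],
[-0.001, 0.087, 0.069, 0.0002, 0.0001, -0.0122, 55],
[-0.008, 0.086, 0.068, 0.0002, 0.0001, -0.0122, 55],
[-0.015, 0.086, 0.068, 0.0002, 0.0001, -0.0122, 55],
[-0.021, 0.084, 0.068, 0.0002, 0.0001, -0.0122, 55],
[-0.028, 0.083, 0.068, 0.0002, 0.0001, -0.0122, 55],
```

Request:
drive_tool([
  [0.018,0.084,0.07,0.0002,0.0001,-0.0122,55],
  [0.012,0.086,0.07,0.0002,0.0001,-0.0122,55],
  [0.005,0.086,0.07,0.0002,0.0001,-0.0122,55],
  [0,0.087,0.07,0.0002,0.0001,-0.0122,55],
  [-0.008,0.086,0.07,0.0002,0.0001,-0.0122,55],
  [-0.015,0.086,0.07,0.0002,0.0001,-0.0122,55],
  [-0.02,0.085,0.065,0.0002,0.0001,-0.0122,55],
  [-0.028,0.083,0.06,0.0002,0.0001,-0.0122,55],
  [0,0,0,0,0,0,55],
  [0,0,0,0,0,0,55],
])

```text
time: 4.4
ee_pos: [0.5787, -0.1578, 0.2153]
orientation: [[0.448, 0.894, 0.002], [0.894, -0.448, -0.007], [-0.006, 0.005, -1.0]]
wrist_force: [0.6, 0.6, 0.5]
width: 0.547
```

```bash
python3 look.py w2 lever_hinge lever_grip vent_end
```

```text
4.4 [ 0.5787 -0.1578  0.2153] 63.40266248902608 [ 39.6527  28.0379 -37.0496  98.3362  19.5769  59.961   59.3361]
lever_hinge [297.08 147.21] 0.57 [ 0.5323 -0.1204  0.132 ]
lever_grip [296.688 221.592] 0.92 [ 0.5845 -0.1457  0.132 ]
lever_grip [103.096 290.304] 0.32 [ 0.5665 -0.3256  0.132 ]
vent_end [240.912 181.02 ] 0.71 [ 0.5418 -0.1796  0.084 ]
```

View pics/w2.png

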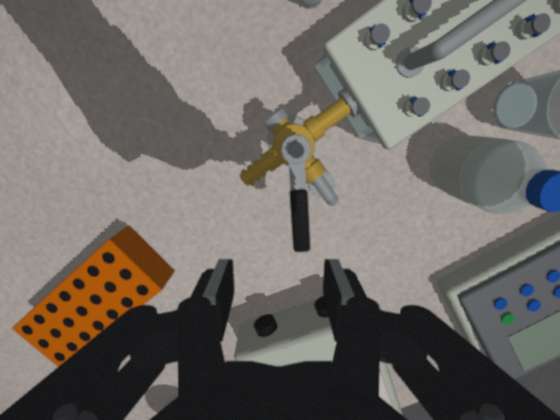

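```bash
python3 - <<'E'
from h import *
np.set_printoptions(precision=4,suppress=True)
c=dict(frame=np.zeros((420,560,3)),fovy=70.11060928398612,cx=278.15,cy=214.84,k1=-.04737,T=np.load("T.npy"))
P={}
for n,p,z in [("hinge",[295,149],.136),("s0",[297.5,191],.138),("s1",[302,249],.138),("vent",[244,180],.084),("plug?",[275,117],.084),("pipe0",[314,168],.084),("root",[350,103],.084),("railend",[404,64],.15)]:
    P[n]=atz(c,p,z); print(n,P[n])
an=lambda d:np.degrees(np.arctan2(d[1],d[0]))
print(an(P["s1"]-P["s0"]),an(P["s1"]-P["hinge"]),an(P["vent"]-P["hinge"]),an(P["vent"]-P["root"]))
E
```

```text
hinge [ 0.5324 -0.1224  0.136 ]
s0 [ 0.5609 -0.1341  0.138 ]
s1 [ 0.6053 -0.1513  0.138 ]
vent [ 0.5422 -0.1766  0.084 ]
plug? [ 0.5054 -0.1259  0.084 ]
pipe0 [ 0.561  -0.1142  0.084 ]
root [ 0.5237 -0.0629  0.084 ]
railend [ 0.5136 -0.0372  0.15  ]
-21.150429548934653 -21.63090089637368 -79.75326677108526 -80.77983703029513
```

```bash
python3 - <<'E'
from h import *
plan([.5837,-.144,.113],66.5,4,45)
E
```

```text
[0.013, -0.002, 0.104, 0.0003, 0.0002, -0.002, 45],
[0.013, -0.002, 0.104, 0.0003, 0.0002, -0.002, 45],
[0.013, -0.001, 0.104, 0.0003, 0.0002, -0.002, 45],
[0.013, -0.001, 0.104, 0.0003, 0.0002, -0.002, 45],
```

Request:
drive_tool([
  [0.027,-0.003,0.08,0.0005,0.0003,-0.004,45],
  [0.027,-0.003,0.08,0.0005,0.0003,-0.004,45],
  [0,0,0.08,0,0,0,40],
  [0,0,0.08,0,0,0,40],
  [0,0,0.06,0,0,0,40],
  [0,0,0.03,0,0,0,40],
  [0,0,0,0,0,0,40],
])

```text
time: 5.18
ee_pos: [0.588, -0.1381, 0.1224]
orientation: [[0.392, 0.92, 0.018], [0.92, -0.392, -0.01], [-0.002, 0.02, -1.0]]
wrist_force: [0.3, -0.5, 0.4]
width: 0.4
```

```bash
python3 - <<'E'
from h import *
plan([.5837,-.144,.113],66.5,2,40)
E
```

```text
[-0.014, -0.004, 0.019, 0.0016, 0.0002, 0.0006, 40],
[-0.014, -0.003, 0.019, 0.0016, 0.0002, 0.0006, 40],
```

Request:
drive_tool([
  [-0.014,-0.004,0.019,0.0016,0,0.0006,40],
  [-0.014,-0.003,0.019,0.0016,0,0.0006,40],
  [0,0,0,0,0,0,40],
  [0,0,0,0,0,0,40],
])

```text
time: 5.52
ee_pos: [0.5853, -0.1439, 0.1164]
orientation: [[0.399, 0.917, 0.003], [0.917, -0.399, -0.003], [-0.002, 0.004, -1.0]]
wrist_force: [0.3, 0.4, 0.4]
width: 0.403
```

```bash
python3 look.py w3 lever_grip lever_hinge
```

```text
5.5167 [ 0.5853 -0.1439  0.1164] 66.48212139971862 [ 36.0513  35.1622 -34.3938 102.1307  25.2201  50.3216  56.6357]
lever_grip [280.    288.414] 0.87 [ 0.5849 -0.1436  0.132 ]
lever_hinge [276.696 171.318] 0.77 [ 0.5326 -0.1224  0.132 ]
lever_hinge [497.784 192.192] 0.33 [ 0.5796 -0.0363  0.132 ]
```

View pics/w3.png

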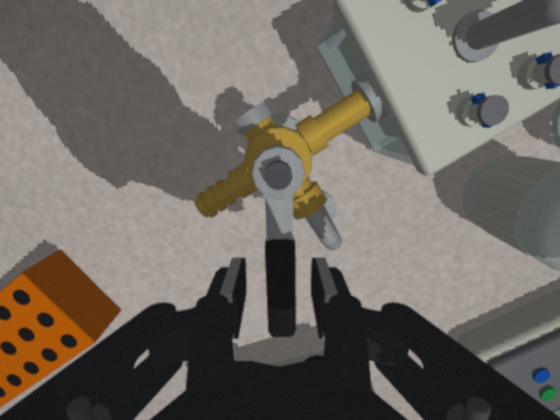

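Request:
drive_tool([
  [0,0,0.012,0,0,0,20],
  [0,0,0,0,0,0,0],
  [0,0,0,0,0,0,0],
  [0,0,0,0,0,0,0],
  [0,0,0,0,0,0,0],
], force=40)

```text
time: 6.08
ee_pos: [0.5855, -0.1438, 0.1135]
orientation: [[0.399, 0.917, 0.004], [0.917, -0.399, -0.004], [-0.002, 0.005, -1.0]]
wrist_force: [-0.0, -0.6, -0.8]
width: 0.154
```

Request:
drive_tool([
  [-0.012,0,0,0,0,0.008,0],
  [-0.023,-0.001,0,0,0,0.016,0],
  [-0.023,-0.001,0,0,0,0.016,0],
  [-0.023,-0.001,0,0,0,0.016,0],
  [-0.023,-0.001,0,0,0,0.016,0],
])

```text
time: 6.5
ee_pos: [0.57, -0.1646, 0.1135]
orientation: [[0.768, 0.64, 0.004], [0.64, -0.768, -0.003], [0.001, 0.005, -1.0]]
wrist_force: [-1.1, 1.1, 0.2]
width: 0.154
```

Request:
drive_tool([
  [-0.023,-0.001,0,0,0,0.016,0],
  [-0.023,-0.001,0,0,0,0.016,0],
  [-0.023,-0.001,0,0,0,0.016,0],
  [-0.023,-0.001,0,0,0,0.016,0],
  [-0.016,-0.001,0,0,0,0.011,0],
  [0,0,0,0,0,0,0],
  [0,0,0,0,0,0,0],
])

```text
time: 7.08
ee_pos: [0.5447, -0.1769, 0.1135]
orientation: [[0.98, 0.197, 0.004], [0.197, -0.98, -0.004], [0.003, 0.004, -1.0]]
wrist_force: [1.6, -0.6, -2.1]
width: 0.154
```

```bash
python3 look.py w4 lever_grip lever_hinge lid_rail lid
```

```text
7.0833 [ 0.5447 -0.1769  0.1135] 11.34338877891166 [ 31.395   29.874  -21.6013 107.1609  15.1314  45.455   13.1014]
lever_grip [278.096 296.1  ] 0.61 [ 0.5444 -0.1798  0.132 ]
lever_hinge [279.496 170.982] 0.83 [ 0.5333 -0.1213  0.132 ]
```

View pics/w4.png

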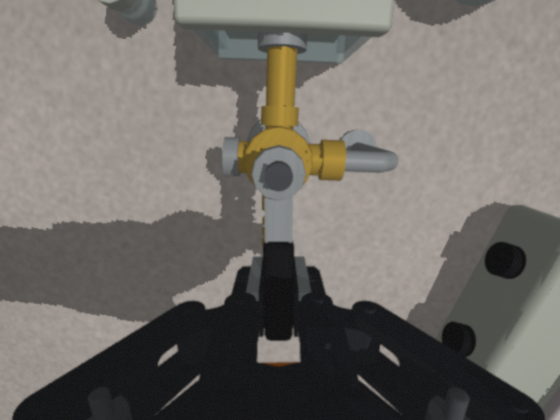

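```bash
python3 - <<'E'
from h import *
im=cv2.imread("pics/w4.png"); hsv=cv2.cvtColor(im,cv2.COLOR_BGR2HSV)
c=dict(frame=im,fovy=70.11060928398612,cx=278.15,cy=214.84,k1=-.04737,T=np.load("T.npy"))
m=(hsv[...,0]>12)&(hsv[...,0]<32)&(hsv[...,1]>110)&(hsv[...,2]>50)
L=[];Rr=[]
for r in list(range(52,104)):
    x=np.where(m[r,240:330])[0]+240
    if len(x)>8: L.append((r,x.min()));Rr.append((r,x.max()))
an=lambda d:np.degrees(np.arctan2(d[1],d[0]))
for E in (L,Rr):
    P=np.array([atz(c,[x,r],.084)[:2] for r,x in E]); v=cv2.fitLine(P.astype(np.float32),cv2.DIST_HUBER,0,1e-4,1e-4).ravel(); print(len(E),E[0],E[-1],v,an(v[:2]))
mid=np.array([atz(c,[(a[1]+b[1])/2,a[0]],.084)[:2] for a,b in zip(L,Rr)]).mean(0); print("mid",mid,"to hinge",an(np.array([.5328,-.1217])-mid))
# lid front edge: strong vertical gradient in rows 10..45
g=cv2.cvtColor(im,cv2.COLOR_BGR2GRAY).astype(float); g=cv2.GaussianBlur(g,(5,5),0); d=np.diff(g,axis=0)
E=[(int(np.argmin(d[8:45,x]))+8,x) for x in range(190,380,3)]
print(E[::6])
P=np.array([atz(c,[x,r],.09)[:2] for r,x in E]); v=cv2.fitLine(P.astype(np.float32),cv2.DIST_HUBER,0,1e-4,1e-4).ravel(); print(v,an(v[:2]))
E
```

```text
52 (52, np.int64(268)) (103, np.int64(267)) [ 0.18684958 -0.98238856  0.51964384 -0.0856177 ] -79.23101
52 (52, np.int64(296)) (103, np.int64(293)) [ 0.14739564 -0.9890776   0.5334804  -0.08145507] -81.523964
mid [ 0.52603244 -0.08025935] to hinge -80.72506110925197
[(22, 190), (22, 208), (23, 226), (23, 244), (24, 262), (43, 280), (44, 298), (26, 316), (27, 334), (28, 352), (29, 370)]
[ 0.98709965  0.16010705  0.5235632  -0.05677672] 9.213109
```

Request:
drive_tool([
  [-0.008,0,0,0,0,0.0055,0],
  [0,0,0,0,0,0,0],
  [0,0,0,0,0,0,0],
])

```text
time: 7.58
ee_pos: [0.5429, -0.1772, 0.1135]
orientation: [[0.986, 0.164, 0.004], [0.164, -0.986, -0.003], [0.003, 0.004, -1.0]]
wrist_force: [0.4, -0.1, -0.2]
width: 0.154
```

Request:
drive_tool([
  [0,0,0,0,0,0,40],
  [0,0,0,0,0,0,45],
  [0,0,0,0,0,0,45],
  [0,0,-0.08,0,0,0,45],
  [0,0,-0.16,0,0,0,45],
  [0,0,-0.16,0,0,0,45],
  [0,0,-0.16,0,0,0,60],
])

```text
time: 8.17
ee_pos: [0.5374, -0.1744, 0.2483]
orientation: [[0.985, 0.17, -0.015], [0.17, -0.985, 0.005], [-0.014, -0.008, -1.0]]
wrist_force: [0.6, 0.0, 0.0]
width: 0.578
```

Request:
drive_tool([
  [0,-0.14,0,0,0,0,60],
  [0,-0.15,0,0,0,0,60],
  [0,-0.15,0,0,0,0,60],
  [0,-0.15,0,0,0,0,60],
  [0,-0.15,0,0,0,0,60],
  [0,-0.15,0,0,0,0,60],
  [0,-0.13,0,0,0,0,60],
  [0,-0.07,0,0,0,0,60],
  [0,0,0,0,0,0,60],
  [0,0,0,0,0,0,60],
])

```text
time: 9.0
ee_pos: [0.4964, 0.1039, 0.2625]
orientation: [[0.985, 0.17, 0.012], [0.17, -0.985, -0.001], [0.012, 0.004, -1.0]]
wrist_force: [0.1, -0.4, -0.2]
width: 0.598
```

```bash
python3 look.py w5
```

```text
9.0 [0.4964 0.1039 0.2625] 9.798031040557955 [ 13.1     13.9705 -33.2614 108.3695   9.2022  59.5506 -14.1855]
lid [278.096 231.294] 0.73 [0.5048 0.062  0.09  ]
lid_rail [275.296 260.19 ] 0.86 [0.5026 0.0555 0.15  ]
lid_gauge [280.896 152.418] 0.88 [0.4901 0.1556 0.163 ]
vent_end [274.624 233.394] 0.35 [0.5018 0.0566 0.084 ]
```

View pics/w5.png

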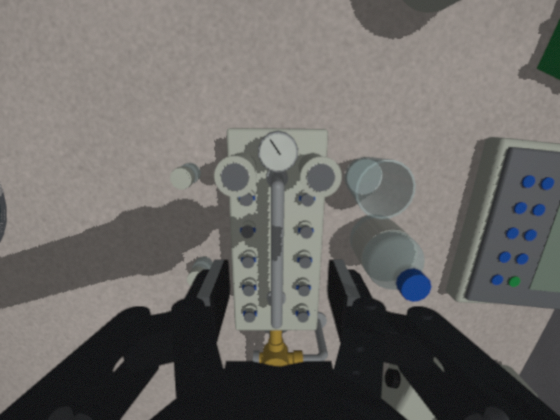

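```bash
python3 - <<'E'
from h import *
np.set_printoptions(precision=4,suppress=True)
im=cv2.imread("pics/w5.png")
c=dict(frame=im,fovy=70.11060928398612,cx=278.15,cy=214.84,k1=-.04737,T=np.load("T.npy"))
an=lambda d:np.degrees(np.arctan2(d[1],d[0]))
q={n:atz(c,p,z) for n,p,z in [("r1",[277.8,180],.154),("r0",[276.3,325],.154),("resL",[234.5,177],.185),("resR",[321,177],.185),("gau",[278.5,152],.163),("c1",[229,129],.104),("c2",[327,130],.104),("c3",[319.5,329],.104),("c4",[235,329],.104)]}
for n in q: print(n,q[n])
print("rail",an(q["r1"]-q["r0"]),np.linalg.norm(q["r1"]-q["r0"]),(q["r1"]+q["r0"])/2,"res",an(q["resR"]-q["resL"]),np.linalg.norm(q["resR"]-q["resL"]))
u=np.array([-.163,.9866,0])
print("mid from res",(q["resL"]+q["resR"])/2-u*.085,"from gauge",q["gau"]-u*.101, "lid",(q["c1"]+q["c2"]+q["c3"]+q["c4"])/4, an(q["c1"]-q["c4"]),an(q["c2"]-q["c3"]))
E
```

```text
r1 [0.4918 0.1316 0.154 ]
r0 [ 0.5152 -0.0133  0.154 ]
resL [0.4585 0.1344 0.185 ]
resR [0.5216 0.1451 0.185 ]
gau [0.4881 0.1556 0.163 ]
c1 [0.439  0.1635 0.104 ]
c2 [0.5327 0.1787 0.104 ]
c3 [ 0.5747 -0.0492  0.104 ]
c4 [ 0.4739 -0.0657  0.104 ]
rail 99.17396554765439 0.1467072535709205 [0.5035 0.0592 0.154 ] res 9.65610304672226 0.06399788037110199
mid from res [0.5039 0.0559 0.185 ] from gauge [0.5046 0.056  0.163 ] lid [0.5051 0.0568 0.104 ] 98.65817019329201 100.43433510296394
```

```bash
python3 - <<'E'
from h import *
plan([.4981,.0917,.18],9.4,4,50)
E
```

```text
[-0.001, 0.01, 0.082, 0.0001, -0.0005, 0.0001, 50],
[-0.001, 0.01, 0.082, 0.0001, -0.0005, 0.0001, 50],
[-0.001, 0.01, 0.082, 0.0001, -0.0005, 0.0001, 50],
[-0.001, 0.01, 0.082, 0.0001, -0.0005, 0.0001, 50],
```

Request:
drive_tool([
  [-0.001,0.02,0.08,0,-0.0005,0,50],
  [-0.001,0.02,0.08,0,-0.0005,0,50],
  [-0.001,0,0.08,0,-0.0005,0,50],
  [-0.001,0,0.05,0,-0.0005,0,50],
  [0,0,0,0,0,0,50],
  [0,0,0,0,0,0,50],
])

```text
time: 9.85
ee_pos: [0.5007, 0.087, 0.1881]
orientation: [[0.988, 0.157, 0.002], [0.157, -0.988, -0.004], [0.002, 0.005, -1.0]]
wrist_force: [0.3, 0.1, 0.4]
width: 0.499
```

```bash
python3 - <<'E'
from h import *
plan([.4981,.0917,.131],9.4,3,50)
E
```

```text
[-0.003, -0.007, 0.076, 0.0002, -0.0001, -0.0003, 50],
[-0.003, -0.007, 0.076, 0.0002, -0.0001, -0.0003, 50],
[-0.002, -0.007, 0.076, 0.0002, -0.0001, -0.0003, 50],
```

Request:
drive_tool([
  [-0.004,-0.01,0.05,0.0002,0,-0.0005,50],
  [-0.004,-0.01,0.05,0.0002,0,-0.0005,50],
  [0,0,0.05,0,0,0,50],
  [0,0,0.05,0,0,0,50],
  [0,0,0.02,0,0,0,50],
  [0,0,0,0,0,0,50],
  [0,0,0,0,0,0,50],
])

```text
time: 10.43
ee_pos: [0.5036, 0.0923, 0.1381]
orientation: [[0.987, 0.162, 0.014], [0.162, -0.987, -0.0], [0.013, 0.002, -1.0]]
wrist_force: [0.2, 0.7, 0.8]
width: 0.5
```

```bash
python3 look.py w6 lid_gauge lid_rail; python3 - <<'E'
from h import *
plan([.4981,.0917,.131],9.4,1,50)
E
```

```text
10.4333 [0.5036 0.0923 0.1381] 9.33296741734113 [ 10.1956  23.7948 -29.5761 114.5246  16.7206  44.9691 -19.76  ]
lid_gauge [264.488 149.898] 0.75 [0.4867 0.1563 0.163 ]
lid_rail [269.416 342.006] 0.95 [0.5038 0.0566 0.15  ]
[-0.023, -0.001, 0.029, 0.0004, -0.0023, -0.0002, 50],
```

View pics/w6.png

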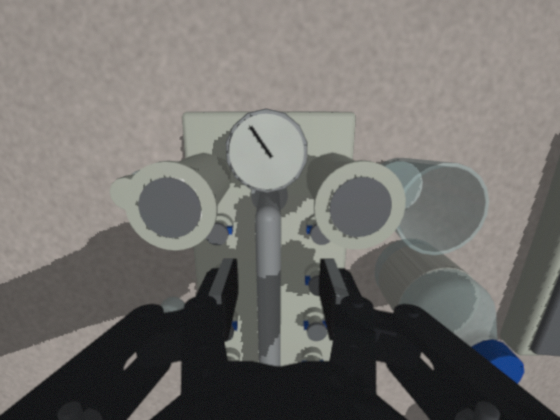

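Request:
drive_tool([
  [-0.012,0,0.014,0.0002,-0.0012,0,50],
  [-0.012,0,0.014,0.0002,-0.0012,0,50],
  [0,0,0,0,0,0,50],
  [0,0,0,0,0,0,50],
])

```text
time: 10.92
ee_pos: [0.4982, 0.0912, 0.1321]
orientation: [[0.987, 0.162, 0.0], [0.162, -0.987, -0.0], [0.0, 0.0, -1.0]]
wrist_force: [-1.3, -0.0, 0.3]
width: 0.5
```

```bash
python3 - <<'E'
from h import *
plan([.498,.092,.131],9.4,1,50)
E
```

```text
[-0.0, -0.003, 0.005, 0.0001, -0.0, -0.0003, 50],
```

Excellent and level. Close on the rail.

Request:
drive_tool([
  [0,-0.003,0.004,0,0,0,30],
  [0,0,0,0,0,0,0],
  [0,0,0,0,0,0,0],
  [0,0,0,0,0,0,0],
  [0,0,0,0,0,0,0],
  [0,0,0,0,0,0,0],
], force=110)

```text
time: 11.42
ee_pos: [0.4983, 0.0919, 0.1314]
orientation: [[0.987, 0.162, 0.001], [0.162, -0.987, -0.0], [0.0, 0.001, -1.0]]
wrist_force: [-0.6, -0.6, 0.2]
width: 0.097
```

Request:
drive_tool([
  [0,0,-0.008,0,0,0,0],
  [0,0,-0.008,0,0,0,0],
  [0,0,-0.008,0,0,0,0],
  [0,0,0,0,0,0,0],
])

```text
time: 11.75
ee_pos: [0.495, 0.0909, 0.1346]
orientation: [[0.987, 0.162, -0.007], [0.162, -0.987, -0.001], [-0.007, 0.0, -1.0]]
wrist_force: [1.6, 0.1, -7.2]
width: 0.099
```

```bash
python3 - <<'E'
from h import *
np.set_printoptions(precision=4,suppress=True)
s=manip.observe();print(s["wrist_force"],s["wrist_torque"],s["ee_pos"],s["joint_positions"])
E
```

```text
[ 1.6446  0.1155 -7.1868] [ 0.1281 -0.5404 -0.0422] [0.495  0.0909 0.1346] [ 10.393   23.9423 -29.7178 114.9596  16.3077  45.5295 -19.5237]
```

```bash
python3 - <<'E'
from h import *
plan([.498,.092,.137],9.4,1,0)
E
```

```text
[0.012, -0.002, -0.01, 0.0, 0.0011, -0.0003, 0],
```

Request:
drive_tool([
  [0.006,-0.001,-0.005,0,0.0006,0,0],
  [0.006,-0.001,-0.005,0,0.0005,0,0],
  [0,0,0,0,0,0,0],
  [0,0,0,0,0,0,0],
])

```text
time: 12.08
ee_pos: [0.4968, 0.0915, 0.1362]
orientation: [[0.987, 0.161, -0.003], [0.161, -0.987, -0.001], [-0.003, 0.0, -1.0]]
wrist_force: [0.8, -0.5, -8.6]
width: 0.102
```

```bash
python3 - <<'E'
from h import *
np.set_printoptions(precision=4,suppress=True)
s=manip.observe();print(s["wrist_force"],s["wrist_torque"],s["ee_pos"])
plan([.498,.092,.15],9.4,3,0)
E
```

```text
[ 0.8007 -0.5053 -8.5632] [-0.0634  0.0021 -0.0113] [0.4968 0.0915 0.1362]
[0.002, -0.0, -0.018, 0.0, 0.0001, -0.0001, 0],
[0.002, -0.0, -0.018, 0.0, 0.0001, -0.0001, 0],
[0.002, -0.0, -0.018, 0.0, 0.0001, -0.0001, 0],
```

Request:
drive_tool([
  [0.004,0,-0.01,0,0.0002,0,0],
  [0.003,0,-0.01,0,0.0001,0,0],
  [0.003,0,-0.01,0,0.0001,0,0],
  [0.002,0,-0.01,0,0.0001,0,0],
  [0,0,0,0,0,0,0],
])

```text
time: 12.5
ee_pos: [0.4996, 0.0921, 0.147]
orientation: [[0.987, 0.162, -0.0], [0.162, -0.987, -0.0], [-0.0, 0.0, -1.0]]
wrist_force: [0.5, 1.9, -7.9]
width: 0.102
```

```bash
cat > st.py <<'E'
from h import *
import sys
np.set_printoptions(precision=4,suppress=True)
s=manip.observe();print(s["wrist_force"],s["wrist_torque"],s["ee_pos"],s["width"])
plan([.498,.092,float(sys.argv[1])],9.4,int(sys.argv[2]),0)
E
python3 st.py .165 4
```

```text
[ 0.4851  1.905  -7.9271] [-0.0073 -0.0742 -0.0447] [0.4996 0.0921 0.147 ] 0.10232182604878924
[-0.002, -0.0, -0.018, 0.0, 0.0, -0.0001, 0],
[-0.002, -0.0, -0.018, 0.0, 0.0, -0.0001, 0],
[-0.002, -0.0, -0.018, 0.0, 0.0, -0.0001, 0],
[-0.002, -0.0, -0.018, 0.0, 0.0, -0.0001, 0],
```

Request:
drive_tool([
  [-0.002,0,-0.018,0,0,0,0],
  [-0.001,0,-0.022,0,0,0,0],
  [0,0,-0.022,0,0,0,0],
  [0,0,-0.022,0,0,0,0],
  [0,0,-0.018,0,0,0,0],
  [0,0,-0.01,0,0,0,0],
  [0,0,0,0,0,0,0],
])

```text
time: 13.08
ee_pos: [0.4989, 0.0921, 0.1788]
orientation: [[0.987, 0.162, 0.001], [0.162, -0.987, -0.0], [0.001, 0.0, -1.0]]
wrist_force: [0.2, 0.4, -7.8]
width: 0.099
```

```bash
python3 st.py .2314 10
```

```text
[ 0.1889  0.3516 -7.7874] [-0.0295 -0.0357  0.0439] [0.4989 0.0921 0.1788] 0.09878301742766159
[-0.0, -0.0, -0.021, 0.0, -0.0, -0.0, 0],
[-0.0, -0.0, -0.021, 0.0, -0.0, -0.0, 0],
[-0.0, -0.0, -0.021, 0.0, -0.0, -0.0, 0],
[-0.0, -0.0, -0.021, 0.0, -0.0, -0.0, 0],
[-0.0, -0.0, -0.021, 0.0, -0.0, -0.0, 0],
[-0.0, -0.0, -0.021, 0.0, -0.0, -0.0, 0],
[-0.0, -0.0, -0.021, 0.0, -0.0, -0.0, 0],
[-0.0, -0.0, -0.021, 0.0, -0.0, -0.0, 0],
[-0.0, -0.0, -0.021, 0.0, -0.0, -0.0, 0],
[-0.0, -0.0, -0.021, 0.0, -0.0, -0.0, 0],
```

Request:
drive_tool([
  [0,0,-0.018,0,0,0,0],
  [0,0,-0.024,0,0,0,0],
  [0,0,-0.026,0,0,0,0],
  [0,0,-0.026,0,0,0,0],
  [0,0,-0.026,0,0,0,0],
  [0,0,-0.026,0,0,0,0],
  [0,0,-0.026,0,0,0,0],
  [0,0,-0.022,0,0,0,0],
  [0,0,-0.012,0,0,0,0],
  [0,0,0,0,0,0,0],
])

```text
time: 13.92
ee_pos: [0.4986, 0.0922, 0.2364]
orientation: [[0.987, 0.162, 0.001], [0.162, -0.987, -0.0], [0.001, 0.001, -1.0]]
wrist_force: [0.6, 0.2, -7.7]
width: 0.099
```

```bash
python3 st.py .2314 2
```

```text
[ 0.603   0.2216 -7.7013] [ 0.0215 -0.0096  0.0221] [0.4986 0.0922 0.2364] 0.09933188409712637
[-0.001, 0.0, 0.01, 0.0001, -0.0001, -0.0001, 0],
[-0.001, 0.0, 0.01, 0.0001, -0.0001, -0.0001, 0],
```

Lower about 4 mm, settle, and check with all cameras.

Request:
drive_tool([
  [0,0,0.009,0,0,0,0],
  [-0.002,0,0.009,0,0,0,0],
  [0,0,0,0,0,0,0],
  [0,0,0,0,0,0,0],
  [0,0,0,0,0,0,0],
])

```text
time: 14.33
ee_pos: [0.4971, 0.0919, 0.2303]
orientation: [[0.987, 0.162, -0.001], [0.162, -0.987, -0.001], [-0.001, 0.001, -1.0]]
wrist_force: [-0.2, 0.7, -8.8]
width: 0.103
```

```bash
python3 st.py .2314 1; python3 - <<'E'
from h import *
np.set_printoptions(precision=4,suppress=True)
C={}
for n in ["scene","side","wrist"]:
    c=cam(n); C[n]=c
    for l,z in dict(lid_rail=.25,lid_gauge=.263,lid=.19,lever_grip=.132,lever_hinge=.132,vial_a=0,beaker=0,reagent=0).items():
        if n=="wrist" and z==0: continue
        for p,s in tip(n,l,c)[:2]: print(n,l,p,round(s,2),atz(c,p,z))
cr=[cv2.resize(C["scene"]["frame"][120:300,190:390],None,fx=2,fy=2,interpolation=cv2.INTER_CUBIC),cv2.resize(C["side"]["frame"][130:310,200:370],None,fx=2,fy=2,interpolation=cv2.INTER_CUBIC)]
cv2.imwrite("pics/end.png",np.hstack(cr)); cv2.imwrite("pics/wend.png",C["wrist"]["frame"])
E
```

```text
[-0.1877  0.6772 -8.8363] [-0.0189 -0.0179 -0.0199] [0.4971 0.0919 0.2303] 0.10324233021934932
[0.004, 0.0, -0.005, 0.0001, 0.0002, -0.0002, 0],
scene lid_rail [310.128 165.9  ] 0.77 [0.5103 0.0571 0.25  ]
scene lid_rail [232.288 231.882] 0.69 [ 0.7461 -0.1849  0.25  ]
scene lid_gauge [343.392 152.208] 0.65 [0.4794 0.1617 0.263 ]
scene lid [308.896 183.792] 0.69 [0.5043 0.0574 0.19  ]
scene lid [229.32  231.084] 0.36 [ 0.6646 -0.1849  0.19  ]
scene lever_grip [227.696 223.104] 0.56 [ 0.5546 -0.179   0.132 ]
scene lever_grip [343.28 153.09] 0.22 [0.2513 0.2543 0.132 ]
scene lever_hinge [246.904 217.686] 0.68 [ 0.5424 -0.1253  0.132 ]
scene vial_a [273.784 222.684] 0.58 [ 0.4092 -0.024   0.    ]
scene vial_a [307.72  209.916] 0.5 [0.3668 0.0994 0.    ]
scene beaker [341.32  259.392] 0.64 [0.6231 0.1255 0.    ]
scene reagent [320.488 273.504] 0.92 [0.6643 0.0509 0.    ]
side lid_gauge [268.128 196.392] 0.81 [0.4793 0.1684 0.263 ]
side lid [280.224 198.996] 0.98 [0.5078 0.0538 0.19  ]
side lever_grip [236.208 245.49 ] 0.33 [0.552  0.2005 0.132 ]
side lever_hinge [306.32  194.208] 0.64 [ 0.5005 -0.0888  0.132 ]
side vial_a [321.888 281.484] 0.73 [0.3799 0.089  0.    ]
side vial_a [330.12  249.186] 0.72 [ 0.4128 -0.0502  0.    ]
side beaker [229.096 267.708] 0.66 [ 0.6223  0.1345 -0.    ]
side beaker [321.776 177.408] 0.21 [ 0.5941 -0.4336  0.    ]
side reagent [234.024 247.59 ] 0.8 [0.6568 0.0496 0.    ]
wrist lid_rail [277.816 348.6  ] 0.86 [0.5018 0.0591 0.25  ]
wrist lid_gauge [277.816 156.408] 0.72 [0.4861 0.155  0.263 ]
wrist lid [278.712 285.39 ] 0.59 [0.5023 0.0598 0.19  ]
```

View pics/end.png

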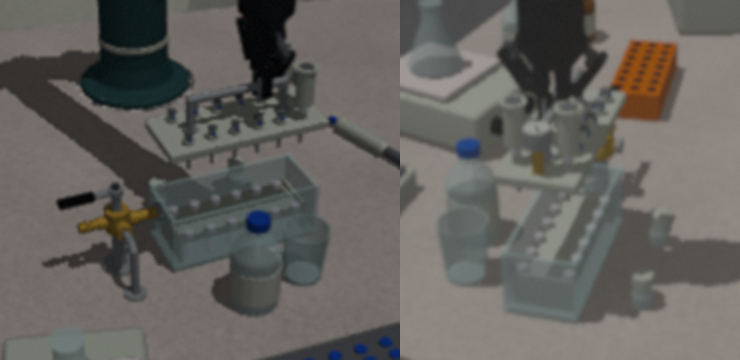

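View pics/wend.png

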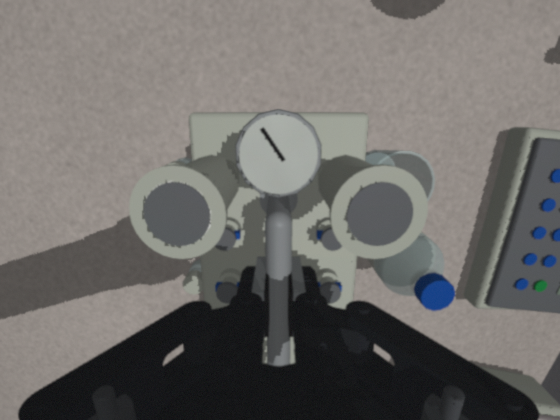

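```bash
python3 - <<'E'
from h import *
u=np.array([-.1633,.9866,0]);v=np.array([-.9866,-.1633,0])
O0=np.array([.504,.0562,.09]); out=[]
for n,(x0,y0,w,h) in dict(scene=(225,140,140,110),side=(225,150,120,110)).items():
    c=cam(n); f=5; im=cv2.resize(c["frame"][y0:y0+h,x0:x0+w],None,fx=f,fy=f,interpolation=cv2.INTER_CUBIC); im=cv2.convertScaleAbs(im,alpha=1.5)
    q=lambda P:tuple(int(t) for t in ((proj(c,P)-[x0,y0]+.5)*f))
    for O,col in ((O0,(0,255,0)),(O0+[-.001,.0,.099],(0,0,255))):
        L=lambda x,y,z:q(O+x*u+y*v+[0,0,z])
        if O is O0: B=[(115,47),(115,-47),(-115,-47),(-115,47)]
        else: B=[(118,50),(118,-50),(-118,-50),(-118,50)]
        for i in range(4): cv2.line(im,L(*[t/1e3 for t in B[i]],0),L(*[t/1e3 for t in B[(i+1)%4]],0),col,1)
        if O is not O0:
            cv2.line(im,L(-.07,0,.066),L(.07,0,.066),(255,0,255),1)
            for p in ((.101,0,.073),(.085,.032,.095),(.085,-.032,.095)): cv2.circle(im,L(*p),3,(255,0,255),-1)
    out.append(im)
cv2.imwrite("pics/ov.png",cv2.resize(np.hstack(out),(800,int(800*550/1300))))
print(manip.observe()["time"],manip.observe()["wrist_torque"])
E
```

```text
15.6333 [ 0.02443706  0.00717975 -0.02138506]
```

View pics/ov.png

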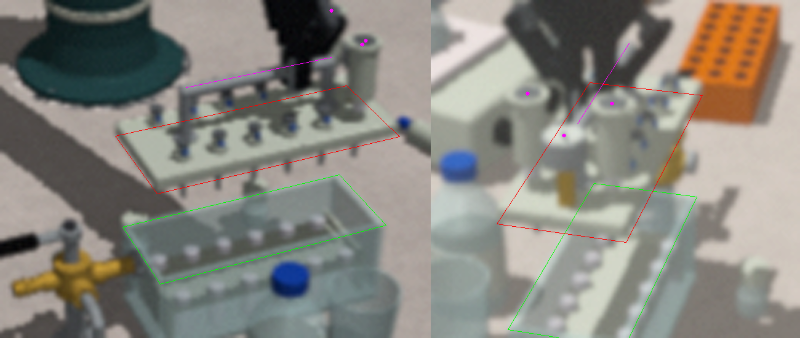

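```bash
python3 - <<'E'
from h import *
c=cam("scene"); H=np.array([.5328,-.1217])
x0,y0=205,195; im=cv2.resize(c["frame"][y0:y0+60,x0:x0+75],None,fx=10,fy=10,interpolation=cv2.INTER_CUBIC); im=cv2.convertScaleAbs(im,alpha=1.6)
q=lambda P:tuple(int(t) for t in ((proj(c,P)-[x0,y0]+.5)*10))
d=lambda a:np.array([np.cos(np.radians(a)),np.sin(np.radians(a))])
for a,col in ((-75.6,(255,0,0)),(-80.6,(0,255,0)),(-85.6,(0,0,255))):
    A=q(np.append(H,.132));B=q(np.append(H+.085*d(a),.132)); cv2.line(im,A,B,col,1); print(a,A,B,(B[1]-A[1])/(B[0]-A[0]))
A=q(np.append(H-.055*d(-80.6),.084));B=q(np.append(H+.056*d(-80.6),.084));cv2.line(im,A,B,(0,255,0),1);print(A,B,(B[1]-A[1])/(B[0]-A[0]))
cv2.imwrite("pics/lev.png",im)
E
```

```text
-75.6 (431, 209) (138, 297) -0.3003412969283277
-80.6 (431, 209) (129, 282) -0.24172185430463577
-85.6 (431, 209) (123, 266) -0.18506493506493507
(624, 303) (246, 397) -0.24867724867724866
```

View pics/lev.png

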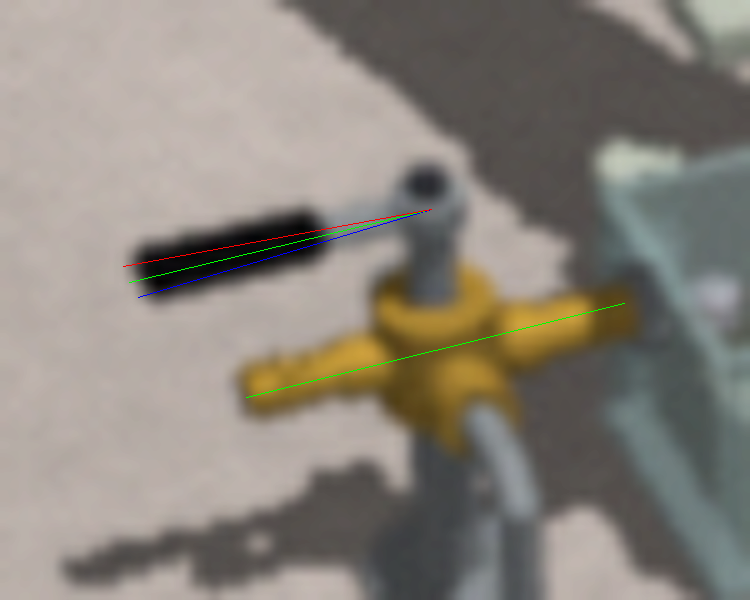

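```bash
python3 -c "
from h import *
s=manip.observe();print(s['time'],s['ee_pos'],s['wrist_force'],s['joint_vel']);print(manip.close_job())"
```

```text
15.6833 [0.49743693 0.09191948 0.23075162] [-0.47758218  0.05901651 -7.89225671] [-0.0159839   0.04809861 -0.13187308 -0.01493925 -0.00029943 -0.08785943
 -0.02416486]
the job is handed in; nothing more can be done
None
```

I turned the valve lever onto the vent stub, then lifted the lid and handed the job in at 15.7 s, with the arm still holding the lid.

- **Lever:** I gripped it by the sleeve and turned it about 57° clockwise, then let go. In the last scene image it runs parallel to the stub, to within about 1.5°. The scene-camera network put the lever about 3–4° off, but its hinge estimate was about 10 mm out, so I relied on the image overlay.
- **Lid:** I gripped the rail at its balance point and lifted straight up. The tool rose 99 mm, so the underside should be about 99 mm above the rim.
    - **Level and position:** the overlays of a level lid over the basin match in both fixed cameras. The tool has no tilt and is within about 1 mm of where it gripped.
    - **Load:** it reads about 8 N with near-zero moment, which fits a balanced lid.
- **Sideways drift:** in the first few millimetres of the lift, the tool moved about 3 mm towards the robot. The side force was 1.6 N, so the skirt may have touched the basin wall. I corrected it straight away.
- **Grip opening:** it read about 8 mm on the 12 mm rail, probably because the pads give under the 110 N grip. The grip stayed steady throughout.
- **Surroundings:** the vials, beaker and reagent bottle still stand, and their measured positions match the first ones within the networks' error. I did not re-measure the pipette, tube rack and tub at the end; the arm did not go near them.

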